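Clear the lab bench: tubes, dishes and bottle to their holders

TASK

Sort the bench: stand the two tall capped tubes upright in the deep two-well rack (one per well), lay the two small round dishes flat and right way up in the shallow two-bay tray (one per bay), and stand the square bottle upright inside the single square caddy. Set each one down gently, without dropping it, and do not disturb the foil-topped jar or the wash bottle.

Things in the scene. Friction and masses are not known exactly. Their poses are not given: they have to be found in the camera images.
- tube1: Capped sample tube standing upright on the bench: white cylinder 30 mm diameter with a black screw cap, flush with it, as its top 18 mm; 95 mm tall in all, flat foot, about 60 g. Origin: centre of its underside; z up along its axis. One of two identical tubes; it stands in either well of the rack.
- tube2: Capped sample tube standing upright on the bench: white cylinder 30 mm diameter with a black screw cap, flush with it, as its top 18 mm; 95 mm tall in all, flat foot, about 60 g. Origin: centre of its underside; z up along its axis. One of two identical tubes; it stands in either well of the rack.
- dish1: Small closed round culture dish lying flat on the bench, white lid: 40 mm diameter, 20 mm high (the lowest 7 mm is 38 mm diameter), about 30 g. Origin: centre of its underside; z up. One of two identical dishes; it lies in either bay of the tray.
- dish2: Small closed round culture dish lying flat on the bench, white lid: 40 mm diameter, 20 mm high (the lowest 7 mm is 38 mm diameter), about 30 g. Origin: centre of its underside; z up. One of two identical dishes; it lies in either bay of the tray.
- bottle: Square-bodied white reagent bottle standing upright: body 44 x 44 mm, 60 mm high, then a neck and a black round cap 32 mm diameter from 66 to 84 mm (total height 84 mm); about 120 g. Origin: centre of its underside; x and y square to its flat sides, z up.
- rack: Blue plastic tube rack fixed to the bench, a block 75 mm (x) by 150 mm (y), 45 mm high, with two square wells 46 mm wide and 40 mm deep (well floor 5 mm above the bench). Origin: centre of its underside; the wells are centred at y = +37.5 and y = -37.5 mm in its own frame, x = 0.
- tray: Shallow blue plastic tray fixed to the bench, 72 mm (x) by 140 mm (y), walls 4 mm thick and only 8 mm high, floor 3 mm above the bench, parted by a 4 mm middle wall (also 8 mm high) into two bays 64 mm (x) by 64 mm (y). Origin: centre of its underside; the bays are centred at y = +34 and y = -34 mm in its own frame, x = 0.
- caddy: Blue plastic open square caddy fixed to the bench, 74 x 74 mm outside, 66 x 66 mm inside, walls 4 mm thick and 25 mm high, floor 4 mm above the bench. Origin: centre of its underside; x and y square to its walls.
- jar: Bystander, loose: upright glass jar with an aluminium-foil top, 84 mm diameter, 127 mm high. Origin: centre of its underside. Leave it alone.
- wash_bottle: Bystander, loose: upright round white wash bottle 68 mm diameter with a green cap and thin spout, 168 mm high. Origin: centre of its underside. Leave it alone.
Mind the look-alikes: they are no part of the job. Leave any pink or yellow look-alike of the tube1 alone. Leave any green or orange look-alike of the tube2 alone.

How it is judged:
At the end, for the whole second after the job is handed in: Tubes in the rack's wells, dishes in the tray's bays, right way up and not stacked, bottle in the caddy: each within 0.15 rad of upright, its underside within 5 mm of its holder's floor, released and at rest (x of tube1 in the frame of rack between -0.034 and 0.034 m and y of tube1 in the frame of rack between -0.071 and 0.071 m and z of each of tube1, tube2 in the frame of rack below 0.01 m and angle between each of tube1, tube2, dish1, dish2, bottle's own z axis and vertical below 0.15 rad and linear speed of each of tube1, tube2, dish1, dish2, bottle below 0.02 m/s and angular speed of each of tube1, tube2, dish1, dish2, bottle below 0.2 rad/s and x of tube2 in the frame of rack between -0.034 and 0.034 m and y of tube2 in the frame of rack between -0.071 and 0.071 m and x of dish1 in the frame of tray between -0.032 and 0.032 m and y of dish1 in the frame of tray between -0.066 and 0.066 m and z of each of dish1, dish2 in the frame of tray below 0.008 m and x of dish2 in the frame of tray between -0.032 and 0.032 m and y of dish2 in the frame of tray between -0.066 and 0.066 m and x of bottle in the frame of caddy between -0.02 and 0.02 m and y of bottle in the frame of caddy between -0.02 and 0.02 m and z of bottle in the frame of caddy below 0.009 m); the robot touches nothing.
It fails at once if a tube, dish or the square bottle is dropped or thrown: it moves clear of the fingers at over 0.7 m/s (a fall of more than about 25 mm) ((linear speed of tube1 above 0.7 m/s and contact force between the fingers and tube1 below 0.05 N) or (linear speed of tube2 above 0.7 m/s and contact force between the fingers and tube2 below 0.05 N) or (linear speed of dish1 above 0.7 m/s and contact force between the fingers and dish1 below 0.05 N) or (linear speed of dish2 above 0.7 m/s and contact force between the fingers and dish2 below 0.05 N) or (linear speed of bottle above 0.7 m/s and contact force between the fingers and bottle below 0.05 N)).
It fails at once if the glass jar is shifted by more than 20 mm or tipped over (distance of jar from where it was at the start of the episode above 0.02 m or angle between jar's own z axis and vertical above 0.3 rad).
It fails at once if the wash bottle is shifted by more than 20 mm or tipped over (distance of wash_bottle from where it was at the start of the episode above 0.02 m or angle between wash_bottle's own z axis and vertical above 0.3 rad).
It also fails if it takes over 128 s, if anything falls off the work surface, if the arm or the gripper's body presses on something with over 40 N, if the wrist force passes 120 N, or if a joint passes its speed limit or range.

ROBOT

A 6-joint arm with a two-finger parallel gripper is mounted at the origin on the work surface. World frame = base frame: x ahead of the robot, y to its left, z up, the work surface at z = 0. Lengths are in m, angles in rad, forces in N, time in s.
With the tool pointing down it reaches from about 0.325 to 0.875 m from the base axis. Payload 4.4 kg.
Tool frame: the origin (TCP) lies at the very end of the fingers, on their centre line; the grasp point (between the pads) lies 19 mm behind it; z points along the fingers, y is the line along which they close (so a half turn about z gives the same grasp; the last joint's range is limited). The gripper opens to 85 mm and grips with 20 to 120 N. Pads are 22 mm wide; open, the fingers measure 114 mm over their backs; the gripper's body (76 mm by 85 mm) begins 54 mm behind the grasp point. The pads swing forward as they close: fully open they stand 13 mm farther back than shut.
Start: joints at [-1.339, 0.207, 1.542, -0, 1.393, -0.15], TCP at [0.215, -0.533, 0.231] pointing down, gripper open.
Joint ranges: [-2.73, 2.73], [-0.86, 2.22], [0.23, 2.46], [-1.11, 4.25], [0.08, 2.63], [-2.82, 2.82]. Speed limits (rad/s): [2.79, 2.79, 3.14, 3.14, 3.14, 3.14].

INTERFACE

Orientations are given as a unit quaternion [w, x, y, z].
In Python, from workcell import arm, snapshot, job gives the robot as it stands.
- The arm moves only by the tool drive_tool, never from a script. Its argument "commands" is a list of rows, each a list of 3 entries, a list of its own where there are three numbers: the shift along the tool's x, y, z in cm, then the turn, a rotation vector about the tool's x, y, z in degrees, then the closure, from -1 (fully open) to 1 (shut). In form: [[[dx, dy, dz], [wx, wy, wz], jaw], ...]. A call has exactly 5 rows; each row shifts and turns the commanded pose from where the row before left it, along the tool's axes as they then stand; what a row does not reach is not made up. A row lasts 1/10 s, in which the tool goes at most 50 mm and 8.59 degrees, less where a joint would pass 70% of its speed; a pose out of reach is approached as far as the arm can. A call with a gripper value outside its range is refused whole. The fingers move at their own pace and stop on an object; "newtons" is the grip in N (left out, the last holds). Time passes only in rows, so rows that do not move let the fingers close, or fill a call up. It gives the time, the measured TCP pose, the force, the opening and the grip force at its end, in the units of the state.
- arm.observe(): the state, without advancing time (a new reading comes with each control period).
- snapshot(name): name is "scene" or "top" or "wrist"; returns a dict with "image" (400x640x3 uint8, red, green, blue), "fov_y" (degrees; the focal length in pixels is half the picture's height over the tangent of half this angle, whatever the lens; pixels are square), "cx", "cy" (the principal point, pixels), "k1" (the pictures are not rectified: a ray, as slopes to the right and down, at radius r is drawn at 1 + k1 r^2 times it, then the intrinsics apply), "extrinsics" (4x4, takes a point from world to camera coordinates). Camera axes: x right, y up, looking along -z (the intrinsics and any distortion apply to the point x, -y, -z); pixel columns grow to the right and rows downward; lengths in m; the calibration is good to about 2 mm. A picture is of the moment at which its call begins. There is no depth.
- job.job_done(): hands the job in; it is judged then, once.
The state is a dict: "clock": time; "joints": joint angles; "dq": joint speeds; "joint_efforts": joint torques, N m; "position": TCP position; "tcp_rot": TCP orientation; "contact_force": force on the tool from outside, world axes, zero at the start; "moment": the same for the moment, N m; "finger_gap": finger opening in m; "grip_force": force on a finger pad.
Only numpy, scipy, OpenCV 4.12 (cv2) and the standard library are available. Lean on these libraries where they do the work, as an engineer would, in place of code of your own. Each camera call takes 0.05 s, during which the arm holds its last target. There are 200 camera calls.

## Working session

There is one attempt and no reset: what is moved stays moved. The work goes in short steps, Python scripts to look and compute and a tool call to move; the robot and the scene stay as the last step left them, time stands still between calls to the robot, and variables do not carry over. Pictures are saved under pics/ and viewed, at most 14 in all, crops included, and the job is handed in when it is done.

Besides the shell and the picture viewer there is one more tool, called after "Emit:" as name(argument=value, ...), one argument or row to a line, values as JSON. drive_tool: Moves the arm, as the interface text tells. Its arguments: {"type":"object","properties":{"commands":{"type":"array","items":{"type":"array"}},"newtons":{"type":"number"}},"required":["commands"]}

```bash
ls; mkdir -p pics; cat > h.py <<'E'
import numpy as np, cv2
from scipy.spatial.transform import Rotation as R
from workcell import arm, snapshot, job
def cam(s):
    f=200/np.tan(np.radians(s["fov_y"])/2)
    E=np.array(s["extrinsics"]);F=np.diag([1,-1,-1])
    return np.array([[f,0,s["cx"]],[0,f,s["cy"]],[0,0,1.]]),np.array([s["k1"],0,0,0,0.]),F@E[:3,:3],F@E[:3,3]
def ray(s,uv):
    K,d,Rm,t=cam(s)
    p=cv2.undistortPointsIter(np.array(uv,float).reshape(-1,1,2),K,d,None,None,(3,100,1e-10))[:,0]
    v=np.c_[p,np.ones(len(p))]@Rm
    return -Rm.T@t,v/np.linalg.norm(v,axis=1)[:,None]
def atz(s,uv,z):
    o,v=ray(s,uv); return o+v*((z-o[2])/v[:,2])[:,None]
def proj(s,P):
    K,d,Rm,t=cam(s)
    return cv2.projectPoints(np.array(P,float).reshape(-1,1,3),cv2.Rodrigues(Rm)[0],t,K,d)[0][:,0]
def tri(rs):
    A=0;b=0
    for o,v in rs:
        M=np.eye(3)-np.outer(v,v);A=A+M;b=b+M@o
    return np.linalg.solve(A,b)
def save(s,n): cv2.imwrite(f"pics/{n}.png",s["image"][:,:,::-1])
E
python3 - <<'E'
from h import *
import pickle
for n in("scene","top","wrist"):
    s=snapshot(n);save(s,n+"0");pickle.dump(s,open(n+"0.pkl","wb"));o,v=ray(s,[[320,200]]);print(n,s["fov_y"],s["k1"],s["cx"],s["cy"],o,v)
print(arm.observe())
E
```

```text
pics
scene 45.857274297786894 -0.010242570784340434 316.1952705695552 206.44778632410313 [1.30128361 0.26469979 1.06890869] [[-0.61514601 -0.20067249 -0.76244733]]
top 42.09480338382494 0.015588311966957084 313.9925339192996 194.5116863363517 [ 0.09638206 -0.00229641  1.8087057 ] [[ 0.20295108 -0.00364096 -0.97918211]]
wrist 63.68667401782186 -0.0032083577001281462 322.20331917361426 197.84710838245465 [ 0.28216051 -0.50450221  0.37363701] [[-0.27593806 -0.10214514 -0.95573247]]
{'clock': 0.15, 'joints': array([-1.33849133e+00,  2.07260925e-01,  1.54261304e+00,  1.92570281e-05,
        1.39353929e+00, -1.50503719e-01]), 'dq': array([ 0.00170267, -0.00227615, -0.0041844 ,  0.00095548,  0.00152458,
        0.00033455]), 'joint_efforts': array([-1.91200284e-04, -3.83515549e+01, -2.92038006e+01, -3.86147976e-04,
        6.60942576e-03, -8.01330629e-06]), 'position': array([ 0.2146339 , -0.53280271,  0.23037776]), 'tcp_rot': array([-9.09926130e-04,  9.81737960e-01,  1.90236037e-01, -2.77532970e-05]), 'contact_force': array([ 0.39552483, -0.07089211, -1.33423481]), 'moment': array([ 0.00826295, -0.08009234, -0.02001764]), 'grip_force': 0.0, 'finger_gap': 0.08523981802921211}
```

View pics/top0.png

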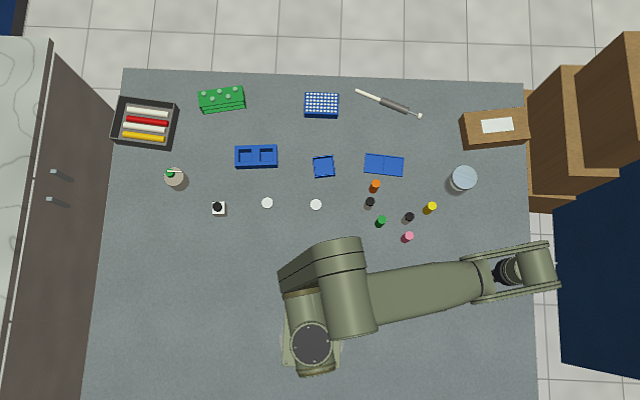

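View pics/scene0.png

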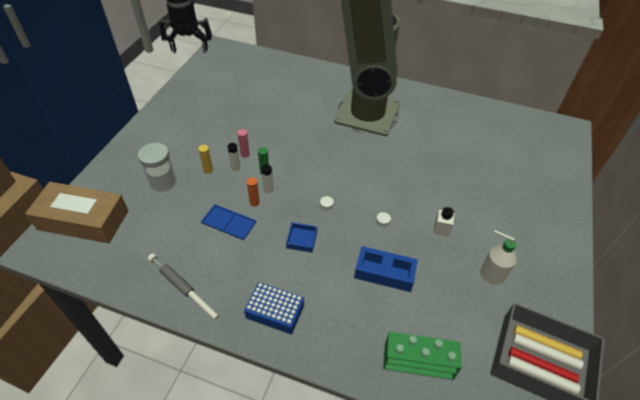

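Top view: the white, black-capped tubes are at (370,202) and (409,217). The look-alikes are orange (375,186), green (381,221), yellow (431,208) and pink (409,237). The other blue blocks are the two-well rack at (256,156), the caddy at (324,167) and the tray at (384,164). The dishes are at (267,203) and (316,204), and the bottle is at (218,208). I'll check these in close crops.

```bash
python3 - <<'E'
import cv2
def crop(n,x0,y0,w,h,k,out):
    i=cv2.imread(f"pics/{n}.png")[y0:y0+h,x0:x0+w]
    i=cv2.resize(i,None,fx=k,fy=k,interpolation=cv2.INTER_CUBIC)
    for x in range(-x0%20,w,20):
        cv2.line(i,(x*k,0),(x*k,6),(0,255,255),1);cv2.putText(i,str(x+x0),(x*k+2,10),0,.33,(0,255,255),1)
    for y in range(-y0%20,h,20):
        cv2.line(i,(0,y*k),(6,y*k),(0,255,255),1);cv2.putText(i,str(y+y0),(8,y*k+4),0,.33,(0,255,255),1)
    cv2.imwrite(f"pics/{out}.png",i)
crop("top0",340,150,110,95,6,"c1")
crop("top0",205,140,135,80,5,"c2")
crop("scene0",190,130,110,110,5,"c3")
crop("scene0",280,185,190,110,4,"c4")
E
```

```text
(no output)
```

View pics/c1.png

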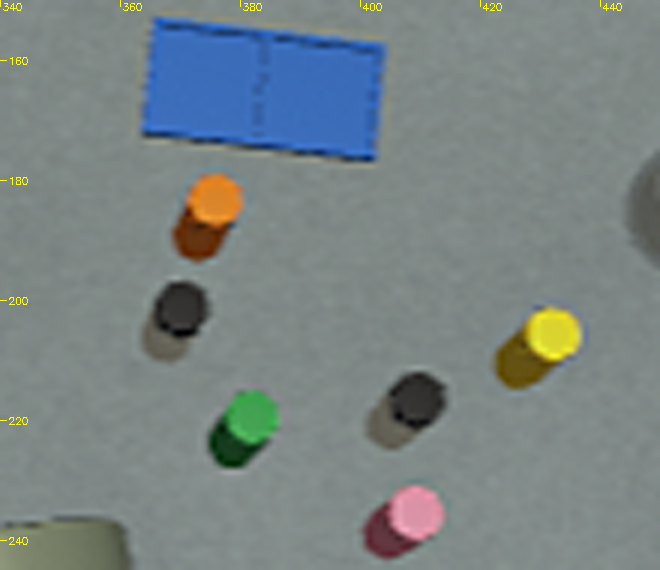

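View pics/c2.png

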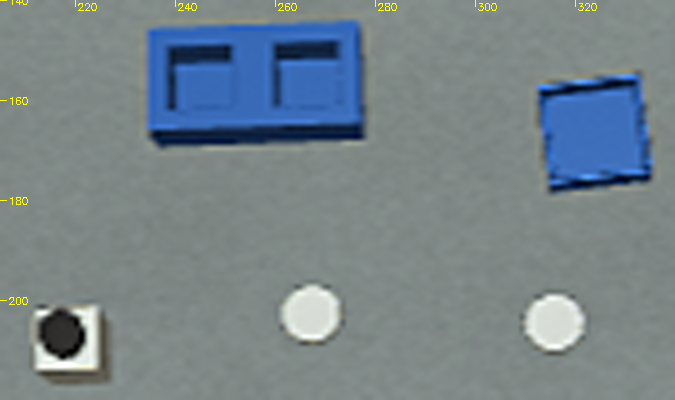

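View pics/c3.png

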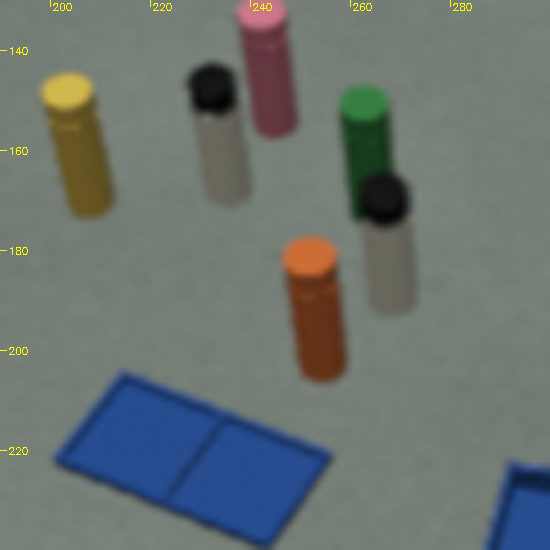

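View pics/c4.png

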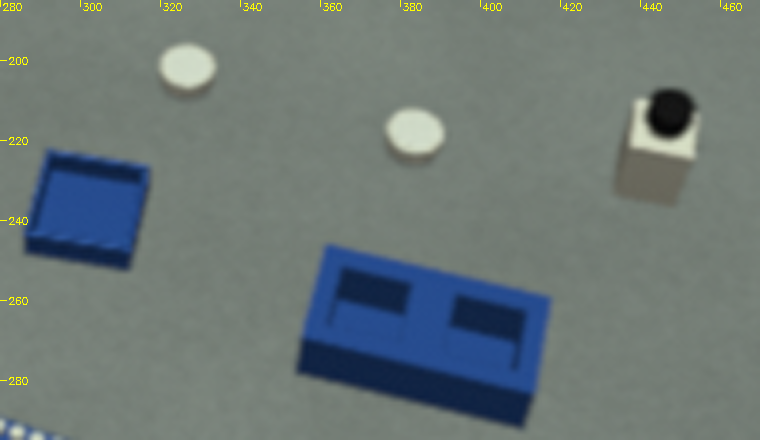

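The crops confirm the choice: tube A's cap is at top (370.7,200.8) and tube B's at (410,216.2). Both have white bodies and black caps, and the coloured look-alikes are clearly different. Next I'll triangulate from the two views.

```bash
cat > m.py <<'E'
from h import *
import pickle
T=pickle.load(open("top0.pkl","rb"));S=pickle.load(open("scene0.pkl","rb"))
c1=lambda X,Y:(340+X/6-.4,150+Y/6-.4)
c2=lambda X,Y:(205+X/5-.4,140+Y/5-.4)
c3=lambda X,Y:(190+X/5-.4,130+Y/5-.4)
c4=lambda X,Y:(280+X/4-.4,185+Y/4-.4)
D={"tA":(c1(184,305),c3(384,190)),"tB":(c1(420,397),c3(212,80)),"d1":(c2(311,313),c4(415,131)),"d2":(c2(555,322),c4(187,65)),"bot":(c2(62,332),c4(670,107)),
"orange":(c1(216,199),c3(310,255)),"green":(c1(254,416),c3(364,103)),"yellow":(c1(555,334),c3(67,91)),"pink":(c1(417,514),c3(262,14)),
"tray1":(c1(155,18),c3(55,460)),"tray2":(c1(385,44),c3(125,374)),"tray3":(c1(375,160),c3(330,457)),
"rack":None}
rk=[((149,31),(530,391)),((359,22),(306,338)),((362,123),(328,246)),((150,130),(550,297))]
cd=[((538,88),(131,252)),((639,75),(25,235)),((651,180),(47,150)),((551,190),(150,167))]
ty=[((155,18),(268,545)),((385,44),(55,460)),((375,160),(125,374)),((142,136),(330,457))]
for i,(a,b) in enumerate(rk): D[f"rack{i}"]=(c2(*a),c4(*b))
for i,(a,b) in enumerate(cd): D[f"caddy{i}"]=(c2(*a),c4(*b))
for i,(a,b) in enumerate(ty): D[f"tray{i}"]=(c1(*a),c3(*b))
del D["rack"]
Z=dict(tA=.095,tB=.095,d=.02,bot=.084,orange=.095,green=.095,yellow=.095,pink=.095,rack=.045,caddy=.025,tray=.008)
O={}
for k,(a,b) in D.items():
    z=next(v for n,v in Z.items() if k.startswith(n) )
    ra=ray(T,[a]);rb=ray(S,[b]);p=tri([(ra[0],ra[1][0]),(rb[0],rb[1][0])])
    pt=atz(T,[a],z)[0];ps=atz(S,[b],z)[0];O[k]=(pt+ps)/2
    print(k,"tri",p.round(3),"atz top",pt[:2].round(4),"scene",ps[:2].round(4))
for n in("rack","caddy","tray"):
    C=np.array([O[f"{n}{i}"][:2] for i in range(4)])
    print(n,C.mean(0).round(4),"sides",[np.linalg.norm(C[i]-C[(i+1)%4]).round(3) for i in range(4)],"yaw of long(y) deg",[np.degrees(np.arctan2(*( -(C[a]-C[b])[[0]], (C[a]-C[b])[1]))).round(1) for a,b in((0,1),(3,2))])
B=np.array([atz(T,[c2(*q)],.06)[0][:2] for q in((35,308),(101,306),(101,372),(36,372))]);print("bottle top",B.round(3),B.mean(0))
for n,q in (("jar",(464,178)),("wash",(174,177))):print(n,atz(T,[q],.127)[0])
E
python3 m.py
```

```text
tA tri [ 0.457 -0.177  0.095] atz top [ 0.457  -0.1778] scene [ 0.4566 -0.1757]
tB tri [ 0.41  -0.309  0.094] atz top [ 0.41 -0.31] scene [ 0.4104 -0.3079]
d1 tri [0.451 0.178 0.021] atz top [0.4516 0.1774] scene [0.4509 0.178 ]
d2 tri [0.452 0.006 0.02 ] atz top [0.4522 0.0059] scene [0.4514 0.007 ]
bot tri [0.419 0.339 0.082] atz top [0.419  0.3382] scene [0.4207 0.3393]
orange tri [ 0.518 -0.194  0.096] atz top [ 0.5189 -0.1948] scene [ 0.5176 -0.1936]
green tri [ 0.395 -0.217  0.095] atz top [ 0.3955 -0.2178] scene [ 0.3956 -0.2158]
yellow tri [ 0.449 -0.385  0.094] atz top [ 0.4489 -0.3854] scene [ 0.45   -0.3832]
pink tri [ 0.344 -0.308  0.092] atz top [ 0.3443 -0.3085] scene [ 0.3469 -0.3058]
tray1 tri [ 0.64  -0.304  0.006] atz top [ 0.6402 -0.3043] scene [ 0.6417 -0.3015]
tray2 tri [ 0.569 -0.298  0.004] atz top [ 0.5681 -0.2987] scene [ 0.5715 -0.2945]
tray3 tri [ 0.579 -0.161  0.001] atz top [ 0.5772 -0.1598] scene [ 0.5843 -0.1581]
rack0 tri [0.646 0.301 0.045] atz top [0.6456 0.3017] scene [0.6455 0.3008]
rack1 tri [0.658 0.156 0.044] atz top [0.6583 0.1535] scene [0.658
[... 506 characters left out ...]
66  0.006] atz top [ 0.6508 -0.1661] scene [ 0.652  -0.1641]
rack [0.6153 0.2258] sides [np.float64(0.146), np.float64(0.074), np.float64(0.148), np.float64(0.073)] yaw of long(y) deg [array([5.]), array([4.7])]
caddy [ 0.5914 -0.0157] sides [np.float64(0.073), np.float64(0.075), np.float64(0.072), np.float64(0.074)] yaw of long(y) deg [array([10.]), array([8.8])]
tray [ 0.6107 -0.2309] sides [np.float64(0.138), np.float64(0.071), np.float64(0.138), np.float64(0.071)] yaw of long(y) deg [array([-4.3]), array([-4.5])]
bottle top [[0.439 0.363]
 [0.443 0.318]
 [0.397 0.314]
 [0.395 0.358]] [0.41849997 0.33820477]
jar [ 0.53929859 -0.48488963  0.127     ]
wash [0.50331957 0.48054081 0.127     ]
```

Emit:
drive_tool(
  commands=[
    [[0,0,0],[0,0,7.3],-1],
    [[0,0,0],[0,0,7.3],-1],
    [[0,0,0],[0,0,7.3],-1],
    [[0,0,0],[0,0,0],-1],
    [[0,0,0],[0,0,0],-1],
  ],
  newtons=30,
)

```text
clock: 0.65
position: [0.2147, -0.5332, 0.2309]
tcp_rot: [-0.0, 1.0, 0.002, -0.0]
contact_force: [-0.6, 0.3, 0.3]
finger_gap: 0.0855
grip_force: 0.0
```

Emit:
drive_tool(
  commands=[
    [[4,-4.5,0],[0,0,0],-1],
    [[4,-4.5,0],[0,0,0],-1],
    [[4,-4.5,0],[0,0,0],-1],
    [[4,-4.5,0],[0,0,0],-1],
    [[3.5,-4.4,0],[0,0,0],-1],
  ],
)

```text
clock: 1.15
position: [0.3798, -0.3432, 0.2314]
tcp_rot: [0.0, 1.0, 0.001, 0.0]
contact_force: [1.5, -0.5, 0.7]
finger_gap: 0.0854
grip_force: 0.0
```

Emit:
drive_tool(
  commands=[
    [[3,-3.4,0],[0,0,0],-1],
    [[0,0,0],[0,0,0],-1],
    [[0,0,0],[0,0,0],-1],
    [[0,0,0],[0,0,0],-1],
    [[0,0,0],[0,0,0],-1],
  ],
)

```text
clock: 1.65
position: [0.4078, -0.3118, 0.2312]
tcp_rot: [0.0, 1.0, -0.001, -0.0]
contact_force: [-1.4, 0.5, -0.2]
finger_gap: 0.0855
grip_force: 0.0
```

```bash
python3 - <<'E'
from h import *
s=snapshot("wrist");p=arm.observe()["position"];print(p)
im=s["image"].copy()
for x,y,z in[(.410,-.309,.095),(.457,-.177,.095),(.410,-.309,0),(.3445,-.308,.095),(p[0],p[1],0.06)]:
    u=proj(s,[[x,y,z]])[0];print(u.round());cv2.circle(im,tuple(int(q) for q in u.clip(-50,900)),4,(0,255,0),1)
s["image"]=im;save(s,"w1")
E
```

```text
[ 0.40779434 -0.31186128  0.23123916]
[320. 183.]
[165. 130.]
[321. 164.]
[319. 250.]
[323. 177.]
```

View pics/w1.png

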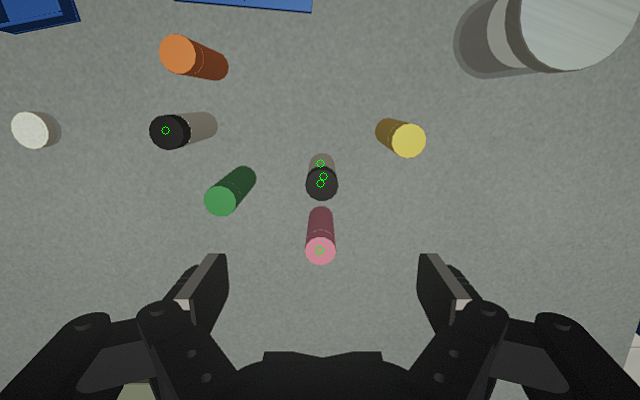

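Wrist view: tube B's cap is at (321,183), and its projection lands at (320,183). That matches, so I'm descending to grasp.

Emit:
drive_tool(
  commands=[
    [[0.2,-0.3,4],[0,0,0],-1],
    [[0,0,4],[0,0,0],-1],
    [[0,0,4],[0,0,0],-1],
    [[0,0,3.5],[0,0,0],-1],
    [[0,0,2.4],[0,0,0],-1],
  ],
)

```text
clock: 2.2
position: [0.4086, -0.3075, 0.0495]
tcp_rot: [-0.001, 1.0, -0.001, -0.001]
contact_force: [-0.5, 0.4, -0.7]
finger_gap: 0.0855
grip_force: 0.0
```

Emit:
drive_tool(
  commands=[
    [[0,0,0],[0,0,0],1],
    [[0,0,0],[0,0,0],1],
    [[0,0,0],[0,0,0],1],
    [[0,0,0],[0,0,0],1],
    [[0,0,0],[0,0,0],1],
  ],
  newtons=30,
)

```text
clock: 2.7
position: [0.4118, -0.3092, 0.0543]
tcp_rot: [0.002, 1.0, 0.0, 0.001]
contact_force: [-0.1, -1.0, 4.8]
finger_gap: 0.0291
grip_force: 31.8
```

Emit:
drive_tool(
  commands=[
    [[0,0,0],[0,0,0],1],
    [[0,0,0],[0,0,0],1],
    [[0,0,0],[0,0,0],1],
    [[0,0,0],[0,0,0],1],
    [[0,0,0],[0,0,0],1],
  ],
)

```text
clock: 3.2
position: [0.4119, -0.3092, 0.0543]
tcp_rot: [0.002, 1.0, 0.0, 0.001]
contact_force: [0.3, -1.1, 6.8]
finger_gap: 0.0287
grip_force: 32.0
```

Emit:
drive_tool(
  commands=[
    [[0,0,-2],[0,0,0],1],
    [[0,0,-3],[0,0,0],1],
    [[0,0,-4],[0,0,0],1],
    [[0,0,-4],[0,0,0],1],
    [[0,0,-2],[0,0,0],1],
  ],
)

```text
clock: 3.7
position: [0.412, -0.3087, 0.2065]
tcp_rot: [0.002, 1.0, 0.0, 0.002]
contact_force: [1.2, -0.3, -0.3]
finger_gap: 0.029
grip_force: 31.6
```

Emit:
drive_tool(
  commands=[
    [[2,-4,0],[0,0,0],1],
    [[2,-4,0],[0,0,0],1],
    [[2,-4,0],[0,0,0],1],
    [[2,-4,0],[0,0,0],1],
    [[2,-4,0],[0,0,0],1],
  ],
)

```text
clock: 4.2
position: [0.5107, -0.1057, 0.2023]
tcp_rot: [-0.0, 1.0, 0.0, -0.0]
contact_force: [1.0, -0.9, -0.1]
finger_gap: 0.0293
grip_force: 31.6
```

Emit:
drive_tool(
  commands=[
    [[2,-4,0],[0,0,0],1],
    [[2,-4,0],[0,0,0],1],
    [[2,-4,0],[0,0,0],1],
    [[2,-4,0],[0,0,0],1],
    [[2,-4,0],[0,0,0],1],
  ],
)

```text
clock: 4.7
position: [0.6105, 0.0945, 0.2021]
tcp_rot: [0.0, 1.0, 0.001, -0.0]
contact_force: [-0.2, -0.9, 0.4]
finger_gap: 0.0295
grip_force: 31.6
```

Emit:
drive_tool(
  commands=[
    [[0.2,-4,0],[0,0,0],1],
    [[0,-4,0],[0,0,0],1],
    [[0,-4,0],[0,0,0],1],
    [[0,-3,0],[0,0,0],1],
    [[0,-1.8,0],[0,0,0],1],
  ],
)

```text
clock: 5.2
position: [0.6113, 0.2631, 0.2019]
tcp_rot: [-0.0, 1.0, 0.002, -0.0]
contact_force: [0.0, 0.6, -0.7]
finger_gap: 0.0295
grip_force: 31.6
```

Emit:
drive_tool(
  commands=[
    [[0,0,0],[0,0,0],1],
    [[0,0,2],[0,0,0],1],
    [[0,0,3],[0,0,0],1],
    [[0,0,2],[0,0,0],1],
    [[0,0,0],[0,0,0],1],
  ],
)

```text
clock: 5.7
position: [0.6094, 0.2577, 0.1278]
tcp_rot: [0.002, 1.0, -0.001, -0.004]
contact_force: [-0.5, -0.6, 0.1]
finger_gap: 0.0293
grip_force: 31.6
```

```bash
python3 - <<'E'
from h import *
p=arm.observe()["position"];print(p)
ims=[]
for n,(x,y,w,h,k) in {"top":(220,130,90,60,6),"scene":(340,200,110,90,5)}.items():
    s=snapshot(n);im=cv2.resize(s["image"][y:y+h,x:x+w,::-1],None,fx=k,fy=k,interpolation=3)
    ims.append(cv2.resize(im,(396,380)))
cv2.imwrite("pics/p1.png",np.hstack(ims))
E
```

```text
[0.60939723 0.25765248 0.12777923]
```

View pics/p1.png

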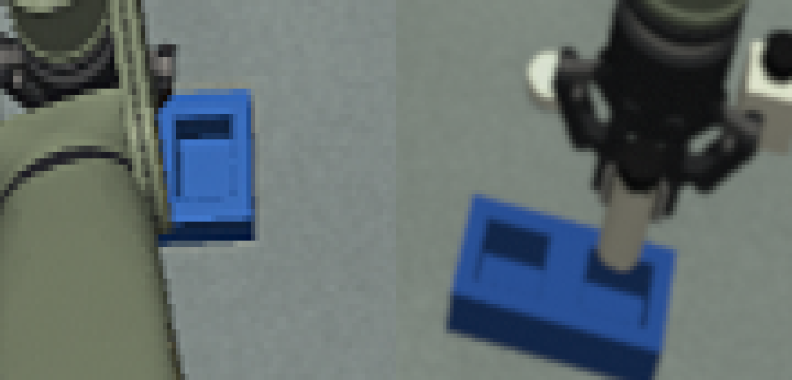

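Scene view (right panel): the tube hangs upright over the +y well. I'll let it settle, then lower it.

Emit:
drive_tool(
  commands=[
    [[0,0,0],[0,0,0],1],
    [[0,0,0],[0,0,0],1],
    [[0,0,0],[0,0,0],1],
    [[0,0,0],[0,0,0],1],
    [[0,0,0],[0,0,0],1],
  ],
)

```text
clock: 6.3
position: [0.6124, 0.2606, 0.1327]
tcp_rot: [-0.0, 1.0, 0.0, 0.0]
contact_force: [0.4, -0.2, -0.7]
finger_gap: 0.0291
grip_force: 31.6
```

Emit:
drive_tool(
  commands=[
    [[0,-0.2,1.5],[0,0,0],1],
    [[0,0,1.5],[0,0,0],1],
    [[0,0,1.5],[0,0,0],1],
    [[0,0,1],[0,0,0],1],
    [[0,0,0.5],[0,0,0],1],
  ],
)

```text
clock: 6.8
position: [0.6107, 0.262, 0.0694]
tcp_rot: [0.001, 1.0, 0.0, -0.002]
contact_force: [0.2, 0.6, -0.6]
finger_gap: 0.0293
grip_force: 31.6
```

Emit:
drive_tool(
  commands=[
    [[0,0,0.5],[0,0,0],1],
    [[0,0,0.3],[0,0,0],1],
    [[0,0,0.2],[0,0,0],1],
    [[0,0,0],[0,0,0],1],
    [[0,0,0],[0,0,0],1],
  ],
)

```text
clock: 7.3
position: [0.6127, 0.2626, 0.0628]
tcp_rot: [-0.0, 1.0, 0.0, 0.0]
contact_force: [-0.6, 0.4, -0.8]
finger_gap: 0.029
grip_force: 31.6
```

Lower in small steps until it touches.

Emit:
drive_tool(
  commands=[
    [[0,0,0.2],[0,0,0],1],
    [[0,0,0.2],[0,0,0],1],
    [[0,0,0],[0,0,0],1],
    [[0,0,0],[0,0,0],1],
    [[0,0,0],[0,0,0],1],
  ],
)

```text
clock: 7.8
position: [0.6129, 0.2625, 0.0593]
tcp_rot: [-0.0, 1.0, 0.0, 0.001]
contact_force: [-0.8, -0.9, 5.9]
finger_gap: 0.0294
grip_force: 31.9
```

Emit:
drive_tool(
  commands=[
    [[0,0,0],[0,0,0],0],
    [[0,0,0],[0,0,0],0],
    [[0,0,0],[0,0,0],-0.6],
    [[0,0,0],[0,0,0],-0.6],
    [[0,0,-1],[0,0,0],-1],
  ],
)

```text
clock: 8.3
position: [0.6106, 0.262, 0.0664]
tcp_rot: [0.001, 1.0, 0.0, -0.002]
contact_force: [-0.2, -0.6, -0.3]
finger_gap: 0.0807
grip_force: 0.0
```

Emit:
drive_tool(
  commands=[
    [[0,0,-3],[0,0,0],-1],
    [[0,0,-4],[0,0,0],-1],
    [[0,0,-4],[0,0,0],-1],
    [[0,0,-3],[0,0,0],-1],
    [[0,0,0],[0,0,0],-1],
  ],
)

```text
clock: 8.8
position: [0.6162, 0.2636, 0.2165]
tcp_rot: [-0.002, 1.0, 0.0, 0.007]
contact_force: [1.6, 0.2, 1.1]
finger_gap: 0.0853
grip_force: 0.0
```

Emit:
drive_tool(
  commands=[
    [[-1.5,4.5,0],[0,0,0],-1],
    [[-1.5,4.5,0],[0,0,0],-1],
    [[-1.5,4.5,0],[0,0,0],-1],
    [[-1.5,4.5,0],[0,0,0],-1],
    [[-1.5,4.5,0],[0,0,0],-1],
  ],
)

```text
clock: 9.3
position: [0.536, 0.0359, 0.2076]
tcp_rot: [0.0, 1.0, 0.001, -0.0]
contact_force: [-0.2, -0.3, 0.6]
finger_gap: 0.0853
grip_force: 0.0
```

Emit:
drive_tool(
  commands=[
    [[-1.5,4.5,0],[0,0,0],-1],
    [[-1.5,4.5,0],[0,0,0],-1],
    [[-1.5,4.5,0],[0,0,0],-1],
    [[-1.5,4.5,0],[0,0,0],-1],
    [[-1.5,3.4,0],[0,0,0],-1],
  ],
)

```text
clock: 9.8
position: [0.4612, -0.1788, 0.2079]
tcp_rot: [0.0, 1.0, -0.0, -0.0]
contact_force: [0.0, -0.2, 0.6]
finger_gap: 0.0855
grip_force: 0.0
```

Emit:
drive_tool(
  commands=[
    [[0,0,0],[0,0,0],-1],
    [[0,0,0],[0,0,0],-1],
    [[0,0,0],[0,0,0],-1],
    [[0,0,0],[0,0,0],-1],
    [[0,0,0],[0,0,0],-1],
  ],
)

```text
clock: 10.3
position: [0.4629, -0.1755, 0.2082]
tcp_rot: [-0.0, 1.0, 0.001, -0.0]
contact_force: [-0.1, -0.3, 0.3]
finger_gap: 0.0856
grip_force: 0.0
```

Emit:
drive_tool(
  commands=[
    [[-0.6,0.1,2],[0,0,0],-1],
    [[0,0,4],[0,0,0],-1],
    [[0,0,4],[0,0,0],-1],
    [[0,0,3.5],[0,0,0],-1],
    [[0,0,1.9],[0,0,0],-1],
  ],
)

```text
clock: 10.8
position: [0.4548, -0.1756, 0.0511]
tcp_rot: [-0.001, 1.0, 0.001, -0.002]
contact_force: [-0.4, -0.6, 0.6]
finger_gap: 0.0855
grip_force: 0.0
```

Emit:
drive_tool(
  commands=[
    [[0,0,0],[0,0,0],-1],
    [[0,0,0],[0,0,0],1],
    [[0,0,0],[0,0,0],1],
    [[0,0,0],[0,0,0],1],
    [[0,0,0],[0,0,0],1],
  ],
)

```text
clock: 11.3
position: [0.4576, -0.1782, 0.0557]
tcp_rot: [0.001, 1.0, 0.0, 0.001]
contact_force: [-0.9, -0.1, 7.5]
finger_gap: 0.0296
grip_force: 28.8
```

Emit:
drive_tool(
  commands=[
    [[0,0,0],[0,0,0],1],
    [[0,0,0],[0,0,0],1],
    [[0,0,0],[0,0,0],1],
    [[0,0,0],[0,0,0],1],
    [[0,0,0],[0,0,0],1],
  ],
)

```text
clock: 11.8
position: [0.4577, -0.1783, 0.0557]
tcp_rot: [0.001, 1.0, 0.0, 0.001]
contact_force: [-1.2, 0.4, 6.1]
finger_gap: 0.0293
grip_force: 29.7
```

Emit:
drive_tool(
  commands=[
    [[0,0,-2],[0,0,0],1],
    [[0,0,-4],[0,0,0],1],
    [[0,0,-4],[0,0,0],1],
    [[0,0,-4],[0,0,0],1],
    [[0,0,-2],[0,0,0],1],
  ],
)

```text
clock: 12.3
position: [0.4581, -0.1786, 0.2184]
tcp_rot: [0.002, 1.0, 0.0, 0.003]
contact_force: [0.0, -0.2, -1.2]
finger_gap: 0.0293
grip_force: 29.9
```

Emit:
drive_tool(
  commands=[
    [[1.6,-3.7,0],[0,0,0],1],
    [[1.6,-3.7,0],[0,0,0],1],
    [[1.6,-3.7,0],[0,0,0],1],
    [[1.6,-3.7,0],[0,0,0],1],
    [[1.6,-3.7,0],[0,0,0],1],
  ],
)

```text
clock: 12.8
position: [0.5366, 0.0088, 0.2141]
tcp_rot: [0.0, 1.0, 0.0, -0.0]
contact_force: [1.5, -1.0, -0.7]
finger_gap: 0.0295
grip_force: 30.0
```

Emit:
drive_tool(
  commands=[
    [[1.6,-3.7,0],[0,0,0],1],
    [[1.6,-3.7,0],[0,0,0],1],
    [[1.6,-3.7,0],[0,0,0],1],
    [[1.6,-3.7,0],[0,0,0],1],
    [[1.7,-3.3,0],[0,0,0],1],
  ],
)

```text
clock: 13.3
position: [0.6173, 0.1903, 0.2138]
tcp_rot: [0.0, 1.0, 0.001, -0.0]
contact_force: [1.2, 0.9, -0.3]
finger_gap: 0.0296
grip_force: 30.0
```

Emit:
drive_tool(
  commands=[
    [[0,0,0],[0,0,0],1],
    [[0,0,0],[0,0,0],1],
    [[0,0,0],[0,0,0],1],
    [[0,0,0],[0,0,0],1],
    [[0,0,0],[0,0,0],1],
  ],
)

```text
clock: 13.8
position: [0.6172, 0.1873, 0.2145]
tcp_rot: [0.0, 1.0, -0.001, 0.0]
contact_force: [0.1, 0.0, -0.7]
finger_gap: 0.0294
grip_force: 30.0
```

Emit:
drive_tool(
  commands=[
    [[0.1,0,3],[0,0,0],1],
    [[0,0,3],[0,0,0],1],
    [[0,0,1.5],[0,0,0],1],
    [[0,0,0],[0,0,0],1],
    [[0,0,0],[0,0,0],1],
  ],
)

```text
clock: 14.3
position: [0.6188, 0.1882, 0.14]
tcp_rot: [-0.0, 1.0, 0.0, 0.0]
contact_force: [0.4, -0.1, 0.3]
finger_gap: 0.0297
grip_force: 30.0
```

Emit:
drive_tool(
  commands=[
    [[0,0,1.5],[0,0,0],1],
    [[0,0,1.5],[0,0,0],1],
    [[0,0,1.5],[0,0,0],1],
    [[0,0,1.2],[0,0,0],1],
    [[0,0,0.8],[0,0,0],1],
  ],
)

```text
clock: 14.8
position: [0.6171, 0.1883, 0.0719]
tcp_rot: [0.0, 1.0, 0.0, -0.002]
contact_force: [-0.4, 0.5, -1.8]
finger_gap: 0.029
grip_force: 30.0
```

Emit:
drive_tool(
  commands=[
    [[0,0,0.5],[0,0,0],1],
    [[0,0,0.3],[0,0,0],1],
    [[0,0,0.2],[0,0,0],1],
    [[0,0,0],[0,0,0],1],
    [[0,0,0],[0,0,0],1],
  ],
)

```text
clock: 15.3
position: [0.6188, 0.1885, 0.0649]
tcp_rot: [-0.0, 1.0, 0.0, 0.001]
contact_force: [0.2, -0.0, -0.8]
finger_gap: 0.0296
grip_force: 30.0
```

Emit:
drive_tool(
  commands=[
    [[0,0,0.2],[0,0,0],1],
    [[0,0,0.2],[0,0,0],1],
    [[0,0,0.1],[0,0,0],1],
    [[0,0,0],[0,0,0],1],
    [[0,0,0],[0,0,0],1],
  ],
)

```text
clock: 15.8
position: [0.6189, 0.1885, 0.0608]
tcp_rot: [-0.0, 1.0, 0.0, 0.001]
contact_force: [-1.6, 0.5, 5.4]
finger_gap: 0.0294
grip_force: 30.7
```

Emit:
drive_tool(
  commands=[
    [[0,0,0],[0,0,0],0],
    [[0,0,0],[0,0,0],-0.15],
    [[0,0,0],[0,0,0],-0.15],
    [[0,0,0],[0,0,0],-0.15],
    [[0,0,-1],[0,0,0],-0.15],
  ],
)

```text
clock: 16.3
position: [0.6167, 0.1882, 0.0676]
tcp_rot: [0.0, 1.0, 0.0, -0.002]
contact_force: [-0.0, -0.2, 0.8]
finger_gap: 0.0494
grip_force: 0.0
```

Emit:
drive_tool(
  commands=[
    [[0,0,-3],[0,0,0],-0.15],
    [[0,0,-4],[0,0,0],-0.15],
    [[0,0,-4],[0,0,0],-0.15],
    [[0,0,-3],[0,0,0],-1],
    [[0,0,0],[0,0,-5],-1],
  ],
)

```text
clock: 16.8
position: [0.6223, 0.1892, 0.2176]
tcp_rot: [-0.001, 0.999, 0.045, 0.007]
contact_force: [0.7, -0.1, 1.5]
finger_gap: 0.0761
grip_force: 0.0
```

Emit:
drive_tool(
  commands=[
    [[-3.5,-3,0],[0,0,0],-1],
    [[-3.5,-3,0],[0,0,0],-1],
    [[-3.5,-3,0],[0,0,0],-1],
    [[-3.5,-3,0],[0,0,0],-1],
    [[-3.5,-3,0],[0,0,0],-1],
  ],
)

```text
clock: 17.3
position: [0.4295, 0.3234, 0.2102]
tcp_rot: [-0.0, 0.999, 0.044, 0.001]
contact_force: [0.3, 1.2, -0.1]
finger_gap: 0.0854
grip_force: 0.0
```

Emit:
drive_tool(
  commands=[
    [[0,0,0],[0,0,0],-1],
    [[0,0,0],[0,0,0],-1],
    [[0,0,0],[0,0,0],-1],
    [[0,0,0],[0,0,0],-1],
    [[0,0,0],[0,0,0],-1],
  ],
)

```text
clock: 17.8
position: [0.4319, 0.3217, 0.2093]
tcp_rot: [0.0, 0.999, 0.043, 0.0]
contact_force: [0.1, 0.0, 0.3]
finger_gap: 0.0854
grip_force: 0.0
```

```bash
python3 - <<'E'
from h import *
o=arm.observe();p=o["position"];print(p,R.from_quat(o["tcp_rot"],scalar_first=True).as_matrix().round(3))
a=snapshot("scene");b=snapshot("wrist")
im=cv2.resize(a["image"][200:300,340:440],(400,400),interpolation=3)
cv2.imwrite("pics/p2.png",np.hstack([im,cv2.resize(b["image"],(400,400*400//640)).repeat(1,0) if 0 else b["image"][0:400,120:520]])[:,:,::-1])
print(proj(b,[[.4185,.338,.084],[.4185,.338,.06]]))
E
```

```text
[0.43194024 0.32174771 0.20929755] [[ 0.996  0.086  0.   ]
 [ 0.086 -0.996 -0.   ]
 [ 0.     0.    -1.   ]]
[[303.58211754 202.17090288]
 [304.98056828 194.53631401]]
```

View pics/p2.png

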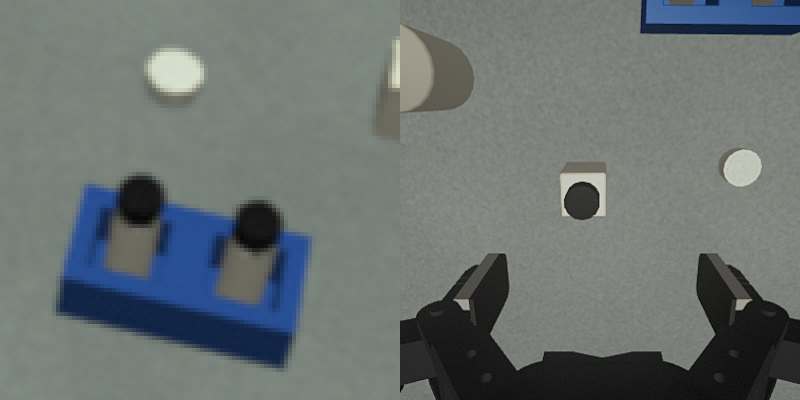

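Left panel: both tubes stand upright in their wells. Right panel: the bottle cap is at wrist pixel (302,200), where projection gives (304,202), and the bottle is square to the fingers. Grasping it now.

Emit:
drive_tool(
  commands=[
    [[-1.2,-1.7,2],[0,0,0],-1],
    [[0,0,4],[0,0,0],-1],
    [[0,0,4],[0,0,0],-1],
    [[0,0,4],[0,0,0],-1],
    [[0,0,2],[0,0,0],-1],
  ],
)

```text
clock: 18.4
position: [0.4152, 0.3366, 0.0454]
tcp_rot: [0.001, 0.999, 0.044, -0.003]
contact_force: [-0.4, -0.0, -0.3]
finger_gap: 0.0853
grip_force: 0.0
```

Emit:
drive_tool(
  commands=[
    [[0,0,1],[0,0,0],-1],
    [[0,0,0.7],[0,0,0],-1],
    [[0,0,0.2],[0,0,0],-1],
    [[0,0,0],[0,0,0],-1],
    [[0,0,0],[0,0,0],-1],
  ],
)

```text
clock: 18.9
position: [0.4186, 0.339, 0.0317]
tcp_rot: [-0.001, 0.999, 0.044, 0.001]
contact_force: [-0.3, -0.1, 1.0]
finger_gap: 0.0856
grip_force: 0.0
```

Emit:
drive_tool(
  commands=[
    [[0,0,0],[0,0,0],1],
    [[0,0,0],[0,0,0],1],
    [[0,0,0],[0,0,0],1],
    [[0,0,0],[0,0,0],1],
    [[0,0,0],[0,0,0],1],
  ],
  newtons=40,
)

```text
clock: 19.4
position: [0.4179, 0.3388, 0.0309]
tcp_rot: [-0.0, 0.999, 0.044, 0.001]
contact_force: [-0.2, 0.6, 3.4]
finger_gap: 0.0435
grip_force: 42.0
```

Emit:
drive_tool(
  commands=[
    [[0,0,-2],[0,0,0],1],
    [[0,0,-4],[0,0,0],1],
    [[0,0,-4],[0,0,0],1],
    [[0,0,-3],[0,0,-4.5],1],
    [[0,0,-2],[0,0,0],1],
  ],
)

```text
clock: 19.9
position: [0.4181, 0.3388, 0.1826]
tcp_rot: [-0.001, 0.996, 0.084, 0.001]
contact_force: [1.1, 0.2, -1.8]
finger_gap: 0.0435
grip_force: 41.6
```

Emit:
drive_tool(
  commands=[
    [[1.1,3.8,0],[0,0,0],1],
    [[1.1,3.8,0],[0,0,0],1],
    [[1.1,3.8,0],[0,0,0],1],
    [[1.1,3.8,0],[0,0,0],1],
    [[1.1,3.8,0],[0,0,0],1],
  ],
)

```text
clock: 20.4
position: [0.5028, 0.1586, 0.1795]
tcp_rot: [0.0, 0.997, 0.083, -0.001]
contact_force: [0.7, 0.4, -1.1]
finger_gap: 0.0436
grip_force: 41.6
```

Emit:
drive_tool(
  commands=[
    [[1.1,3.8,0],[0,0,0],1],
    [[1.1,3.8,0],[0,0,0],1],
    [[1.1,3.8,0],[0,0,0],1],
    [[1.1,3.8,0],[0,0,0],1],
    [[1.3,3.6,0],[0,0,0],1],
  ],
)

```text
clock: 20.9
position: [0.59, -0.0174, 0.1792]
tcp_rot: [-0.0, 0.997, 0.083, -0.001]
contact_force: [0.3, 0.5, -0.6]
finger_gap: 0.0436
grip_force: 41.6
```

Emit:
drive_tool(
  commands=[
    [[0,0,0],[0,0,0],1],
    [[0,0,0],[0,0,0],1],
    [[0,0,0],[0,0,0],1],
    [[0,0,0],[0,0,0],1],
    [[0,0,0],[0,0,0],1],
  ],
)

```text
clock: 21.4
position: [0.59, -0.0147, 0.1802]
tcp_rot: [-0.0, 0.996, 0.084, -0.0]
contact_force: [-0.3, -0.0, -1.5]
finger_gap: 0.0431
grip_force: 41.7
```

Within 1.5 mm of the caddy centre. Down from 0.180 to 0.035.

Emit:
drive_tool(
  commands=[
    [[0.1,0,3],[0,0,0],1],
    [[0,0,3],[0,0,0],1],
    [[0,0,2],[0,0,0],1],
    [[0,0,1],[0,0,0],1],
    [[0,0,0],[0,0,0],1],
  ],
)

```text
clock: 21.9
position: [0.59, -0.0149, 0.0887]
tcp_rot: [-0.0, 0.997, 0.083, -0.002]
contact_force: [-0.3, 0.6, -0.8]
finger_gap: 0.0434
grip_force: 41.7
```

Emit:
drive_tool(
  commands=[
    [[0,0,1.5],[0,0,0],1],
    [[0,0,1.2],[0,0,0],1],
    [[0,0,1],[0,0,0],1],
    [[0,0,0.7],[0,0,0],1],
    [[0,0,0],[0,0,0],1],
  ],
)

```text
clock: 22.4
position: [0.5903, -0.0155, 0.0447]
tcp_rot: [-0.0, 0.997, 0.083, -0.001]
contact_force: [-0.3, -0.2, -0.9]
finger_gap: 0.0435
grip_force: 41.7
```

Emit:
drive_tool(
  commands=[
    [[0,0,0.4],[0,0,0],1],
    [[0,0,0.2],[0,0,0],1],
    [[0,0,0],[0,0,0],1],
    [[0,0,0],[0,0,0],1],
    [[0,0,0],[0,0,0],1],
  ],
)

```text
clock: 22.9
position: [0.5918, -0.0157, 0.0406]
tcp_rot: [0.0, 0.997, 0.083, 0.0]
contact_force: [-0.1, 0.3, -1.1]
finger_gap: 0.0432
grip_force: 41.7
```

Emit:
drive_tool(
  commands=[
    [[0,0,0.2],[0,0,0],1],
    [[0,0,0.2],[0,0,0],1],
    [[0,0,0.2],[0,0,0],1],
    [[0,0,0],[0,0,0],1],
    [[0,0,0],[0,0,0],1],
  ],
)

```text
clock: 23.4
position: [0.5916, -0.0157, 0.0349]
tcp_rot: [0.0, 0.997, 0.083, 0.0]
contact_force: [-2.3, 1.2, 5.2]
finger_gap: 0.0434
grip_force: 42.3
```

Emit:
drive_tool(
  commands=[
    [[0,0,0],[0,0,0],0],
    [[0,0,0],[0,0,0],-0.5],
    [[0,0,0],[0,0,0],-1],
    [[0,0,0],[0,0,0],-1],
    [[0,0,-1],[0,0,0],-1],
  ],
)

```text
clock: 23.9
position: [0.5899, -0.0154, 0.0428]
tcp_rot: [-0.0, 0.997, 0.083, -0.002]
contact_force: [-1.5, -0.7, 0.3]
finger_gap: 0.0855
grip_force: 0.0
```

Emit:
drive_tool(
  commands=[
    [[0,0,-2],[0,0,0],-1],
    [[0,0,-4],[0,0,0],-1],
    [[0,0,-4],[0,0,0],-1],
    [[0,0,-2],[0,0,7],-1],
    [[0,0,0],[0,0,7],-1],
  ],
)

```text
clock: 24.4
position: [0.595, -0.0162, 0.1703]
tcp_rot: [0.001, 0.999, -0.041, 0.005]
contact_force: [1.4, 0.4, -1.0]
finger_gap: 0.085
grip_force: 0.0
```

Emit:
drive_tool(
  commands=[
    [[-4,-0.3,0],[0,0,0],-1],
    [[-4,-0.3,0],[0,0,0],-1],
    [[-4,-0.3,0],[0,0,0],-1],
    [[-2,-0.3,0],[0,0,0],-1],
    [[0,0,0],[0,0,0],-1],
  ],
)

```text
clock: 24.9
position: [0.4502, 0.008, 0.1644]
tcp_rot: [-0.0, 0.999, -0.039, -0.001]
contact_force: [0.3, 0.2, 0.0]
finger_gap: 0.0853
grip_force: 0.0
```

Emit:
drive_tool(
  commands=[
    [[0,0,0],[0,0,0],-1],
    [[0,0,0],[0,0,0],-1],
    [[0,0,0],[0,0,0],-1],
    [[0,0,0],[0,0,0],-1],
    [[0,0,0],[0,0,0],-1],
  ],
)

```text
clock: 25.4
position: [0.4532, 0.0071, 0.1642]
tcp_rot: [-0.0, 0.999, -0.039, -0.0]
contact_force: [-0.3, -0.4, 0.7]
finger_gap: 0.0851
grip_force: 0.0
```

```bash
python3 - <<'E'
from h import *
o=arm.observe();p=o["position"];print(p)
M=R.from_quat(o["tcp_rot"],scalar_first=True).as_matrix()
print("to dish2 (tool cm)",M.T@(np.array([.452,.0065,.007])-p)*100)
a=snapshot("scene");b=snapshot("wrist")
im=cv2.resize(a["image"][190:270,270:350],(380,400),interpolation=3)
cv2.imwrite("pics/p3.png",np.hstack([im,b["image"][0:400,120:530]])[:,:,::-1])
print(proj(b,[[.452,.0065,.02]]))
E
```

```text
[0.45324579 0.0070631  0.16416408]
to dish2 (tool cm) [-0.11563316  0.06642541 15.71643657]
[[323.95834516 184.61729497]]
```

View pics/p3.png

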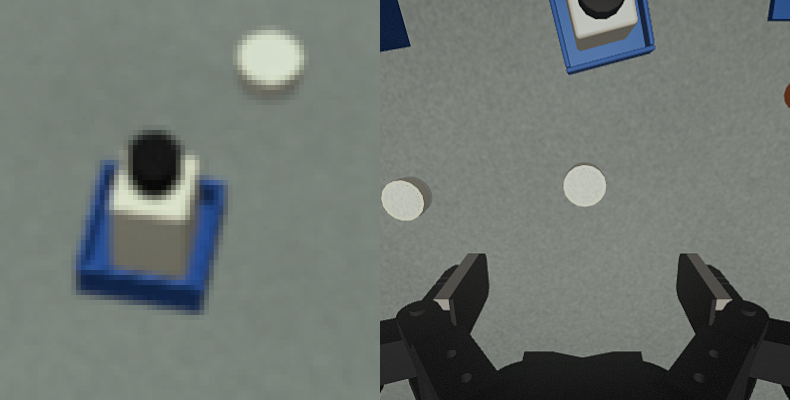

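The bottle stands upright in the caddy. The dish is at wrist pixel (325,186), where projection gives (324,185), so I'm descending on it.

Emit:
drive_tool(
  commands=[
    [[-0.1,0.1,3],[0,0,0],-1],
    [[0,0,4],[0,0,0],-1],
    [[0,0,3.5],[0,0,0],-1],
    [[0,0,2.5],[0,0,0],-1],
    [[0,0,1],[0,0,0],-1],
  ],
)

```text
clock: 26.0
position: [0.4493, 0.0067, 0.0217]
tcp_rot: [-0.0, 0.999, -0.039, -0.003]
contact_force: [-0.8, 0.9, 0.7]
finger_gap: 0.0856
grip_force: 0.0
```

Emit:
drive_tool(
  commands=[
    [[0,0,1],[0,0,0],-1],
    [[0,0,0.6],[0,0,0],-1],
    [[0,0,0.1],[0,0,0],-1],
    [[0,0,0],[0,0,0],-1],
    [[0,0,0],[0,0,0],-1],
  ],
)

```text
clock: 26.5
position: [0.4527, 0.0061, 0.0082]
tcp_rot: [0.0, 0.999, -0.039, 0.001]
contact_force: [-1.0, 0.3, -1.0]
finger_gap: 0.0853
grip_force: 0.0
```

Emit:
drive_tool(
  commands=[
    [[0,0,0],[0,0,0],1],
    [[0,0,0],[0,0,0],1],
    [[0,0,0],[0,0,0],1],
    [[0,0,0],[0,0,0],1],
    [[0,0,0],[0,0,0],1],
  ],
  newtons=25,
)

```text
clock: 27.0
position: [0.452, 0.0063, 0.0077]
tcp_rot: [0.0, 0.999, -0.039, 0.0]
contact_force: [-1.5, 0.2, 4.5]
finger_gap: 0.0386
grip_force: 25.0
```

Emit:
drive_tool(
  commands=[
    [[0,0,-1],[0,0,0],1],
    [[0,0,-3],[0,0,0],1],
    [[0,0,-4],[0,0,0],1],
    [[0,0,-4],[0,0,0],1],
    [[0,0,-3],[0,0,0],1],
  ],
)

```text
clock: 27.5
position: [0.4525, 0.0062, 0.1602]
tcp_rot: [0.0, 0.999, -0.039, 0.002]
contact_force: [0.3, -0.1, -0.8]
finger_gap: 0.0387
grip_force: 25.3
```

Emit:
drive_tool(
  commands=[
    [[3,3.2,0],[0,0,0],1],
    [[3,3.2,0],[0,0,0],1],
    [[3,3.2,0],[0,0,0],1],
    [[3,3.2,0],[0,0,0],1],
    [[3,3.2,0],[0,0,0],1],
  ],
)

```text
clock: 28.0
position: [0.5896, -0.1663, 0.1576]
tcp_rot: [-0.0, 0.999, -0.039, 0.0]
contact_force: [0.4, 0.8, 0.4]
finger_gap: 0.0388
grip_force: 25.3
```

Emit:
drive_tool(
  commands=[
    [[2.6,3.1,0],[0,0,0],1],
    [[0,0,0],[0,0,0],1],
    [[0,0,0],[0,0,0],1],
    [[0,0,0],[0,0,0],1],
    [[0,0,0],[0,0,0],1],
  ],
)

```text
clock: 28.5
position: [0.6116, -0.1965, 0.1574]
tcp_rot: [-0.0, 0.999, -0.038, -0.0]
contact_force: [0.1, 0.0, -0.0]
finger_gap: 0.0391
grip_force: 25.3
```

```bash
cat > go.py <<'E'
import sys
from h import *
o=arm.observe();p=o["position"];M=R.from_quat(o["tcp_rot"],scalar_first=True).as_matrix()
print(p,"tool cm to target",(M.T@(np.array([float(v) for v in sys.argv[1:4]])-p)*100).round(2),o["finger_gap"],o["grip_force"])
E
python3 go.py .613 -.1975 .0107
```

```text
[ 0.6116286  -0.19651292  0.15737111] tool cm to target [ 0.15  0.09 14.67] 0.03907930295828258 25.343333780765533
```

Emit:
drive_tool(
  commands=[
    [[0.1,0.1,3],[0,0,0],1],
    [[0,0,4],[0,0,0],1],
    [[0,0,3],[0,0,0],1],
    [[0,0,2],[0,0,0],1],
    [[0,0,0.5],[0,0,0],1],
  ],
)

```text
clock: 29.0
position: [0.6104, -0.1966, 0.0292]
tcp_rot: [-0.001, 0.999, -0.038, -0.003]
contact_force: [0.2, -0.1, -0.1]
finger_gap: 0.0385
grip_force: 25.3
```

Emit:
drive_tool(
  commands=[
    [[0,0,0.6],[0,0,0],1],
    [[0,0,0.5],[0,0,0],1],
    [[0,0,0.3],[0,0,0],1],
    [[0,0,0],[0,0,0],1],
    [[0,0,0],[0,0,0],1],
  ],
)

```text
clock: 29.5
position: [0.6137, -0.1992, 0.019]
tcp_rot: [0.0, 0.999, -0.039, 0.001]
contact_force: [0.2, -0.2, 0.6]
finger_gap: 0.039
grip_force: 25.3
```

Emit:
drive_tool(
  commands=[
    [[0,0,0.2],[0,0,0],1],
    [[0,0,0.2],[0,0,0],1],
    [[0,0,0],[0,0,0],1],
    [[0,0,0],[0,0,0],1],
    [[0,0,0],[0,0,0],1],
  ],
)

```text
clock: 30.0
position: [0.6133, -0.1989, 0.0143]
tcp_rot: [-0.0, 0.999, -0.039, 0.0]
contact_force: [0.0, -0.0, -0.0]
finger_gap: 0.0388
grip_force: 25.3
```

Emit:
drive_tool(
  commands=[
    [[0,0,0.2],[0,0,0],1],
    [[0,0,0.2],[0,0,0],1],
    [[0,0,0],[0,0,0],1],
    [[0,0,0],[0,0,0],1],
    [[0,0,0],[0,0,0],1],
  ],
)

```text
clock: 30.5
position: [0.6134, -0.199, 0.0108]
tcp_rot: [0.0, 0.999, -0.039, 0.0]
contact_force: [-1.4, 0.7, 5.1]
finger_gap: 0.0384
grip_force: 25.7
```

Emit:
drive_tool(
  commands=[
    [[0,0,0],[0,0,0],0.05],
    [[0,0,0],[0,0,0],-0.3],
    [[0,0,0],[0,0,0],-0.3],
    [[0,0,0],[0,0,0],-0.3],
    [[0,0,-1],[0,0,0],-0.3],
  ],
)

```text
clock: 31.0
position: [0.6117, -0.1982, 0.0187]
tcp_rot: [-0.001, 0.999, -0.039, -0.002]
contact_force: [-0.1, 0.4, -0.5]
finger_gap: 0.0556
grip_force: 0.0
```

Emit:
drive_tool(
  commands=[
    [[0,0,-3],[0,0,0],-1],
    [[0,0,-4],[0,0,0],-1],
    [[0,0,-4],[0,0,0],-1],
    [[0,0,-3],[0,0,0],-1],
    [[0,0,0],[0,0,0],-1],
  ],
)

```text
clock: 31.5
position: [0.6173, -0.2008, 0.1682]
tcp_rot: [0.003, 0.999, -0.039, 0.006]
contact_force: [0.5, 0.5, 0.6]
finger_gap: 0.0854
grip_force: 0.0
```

Emit:
drive_tool(
  commands=[
    [[-1.9,-3.6,0],[0,0,0],-1],
    [[-1.9,-3.6,0],[0,0,0],-1],
    [[-1.9,-3.6,0],[0,0,0],-1],
    [[-1.9,-3.6,0],[0,0,0],-1],
    [[-1.9,-3.6,0],[0,0,0],-1],
  ],
)

```text
clock: 32.0
position: [0.5312, -0.0107, 0.1598]
tcp_rot: [-0.0, 0.999, -0.039, -0.0]
contact_force: [0.4, 1.3, -0.5]
finger_gap: 0.0852
grip_force: 0.0
```

Emit:
drive_tool(
  commands=[
    [[-1.9,-3.6,0],[0,0,0],-1],
    [[-1.9,-3.6,0],[0,0,0],-1],
    [[-1.9,-3.6,0],[0,0,0],-1],
    [[-1.9,-3.6,0],[0,0,0],-1],
    [[-1.9,-3.8,0],[0,0,0],-1],
  ],
)

```text
clock: 32.5
position: [0.4507, 0.1779, 0.16]
tcp_rot: [0.0, 0.999, -0.039, -0.0]
contact_force: [0.7, 0.2, -0.4]
finger_gap: 0.0855
grip_force: 0.0
```

Emit:
drive_tool(
  commands=[
    [[0,0,0],[0,0,0],-1],
    [[0,0,0],[0,0,0],-1],
    [[0,0,0],[0,0,0],-1],
    [[0,0,0],[0,0,0],-1],
    [[0,0,0],[0,0,0],-1],
  ],
)

```text
clock: 33.0
position: [0.4526, 0.1757, 0.1602]
tcp_rot: [0.0, 0.999, -0.04, -0.0]
contact_force: [-0.1, 0.5, -0.5]
finger_gap: 0.0857
grip_force: 0.0
```

```bash
python3 go.py .4512 .1777 .007;python3 - <<'E'
from h import *
b=snapshot("wrist");a=snapshot("scene");t=snapshot("top")
print(proj(b,[[.4512,.1777,.02]]))
g=(b["image"].min(2)>165).astype(np.uint8);n,l,st,c=cv2.connectedComponentsWithStats(g)
print([(c[i].round(1),st[i,4]) for i in range(1,n) if st[i,4]>300])
im=cv2.resize(a["image"][190:250,190:270],(400,300),interpolation=3);im2=cv2.resize(t["image"][145:190,350:410],(400,300),interpolation=3)
cv2.imwrite("pics/p4.png",np.hstack([im,im2])[:,:,::-1])
E
```

```text
[0.45255442 0.17565951 0.16021588] tool cm to target [-0.15 -0.2  15.32] 0.08567112467596864 0.0
[[321.10594809 186.23479913]]
[(array([322. , 187.1]), np.int32(1379))]
```

View pics/p4.png

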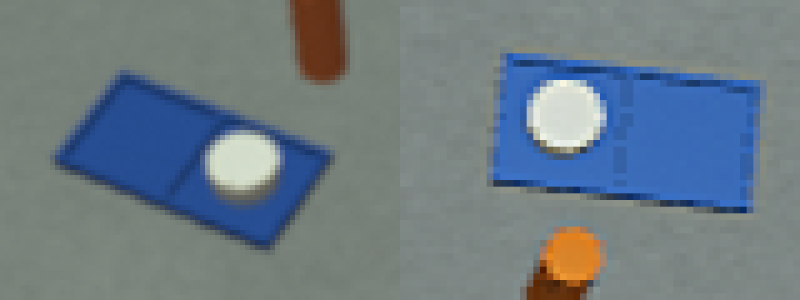

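Both views show the first dish flat in the left bay. The second dish is at wrist pixel (322,187), where projection gives (321,186), so I'm descending on it.

Emit:
drive_tool(
  commands=[
    [[-0.1,-0.2,3],[0,0,0],-1],
    [[0,0,4],[0,0,0],-1],
    [[0,0,3],[0,0,0],-1],
    [[0,0,2.5],[0,0,0],-1],
    [[0,0,1],[0,0,0],-1],
  ],
)

```text
clock: 33.65
position: [0.449, 0.1781, 0.0227]
tcp_rot: [0.001, 0.999, -0.039, -0.003]
contact_force: [-0.4, -0.0, -0.2]
finger_gap: 0.0855
grip_force: 0.0
```

Emit:
drive_tool(
  commands=[
    [[0,0,1],[0,0,0],-1],
    [[0,0,0.6],[0,0,0],-1],
    [[0,0,0.2],[0,0,0],-1],
    [[0,0,0],[0,0,0],-1],
    [[0,0,0],[0,0,0],-1],
  ],
)

```text
clock: 34.15
position: [0.4521, 0.179, 0.0081]
tcp_rot: [-0.0, 0.999, -0.039, 0.001]
contact_force: [0.4, -0.5, 0.1]
finger_gap: 0.0854
grip_force: 0.0
```

Emit:
drive_tool(
  commands=[
    [[0,0,0],[0,0,0],1],
    [[0,0,0],[0,0,0],1],
    [[0,0,0],[0,0,0],1],
    [[0,0,0],[0,0,0],1],
    [[0,0,0],[0,0,0],1],
  ],
)

```text
clock: 34.65
position: [0.4515, 0.1789, 0.0077]
tcp_rot: [-0.0, 0.999, -0.039, 0.0]
contact_force: [-1.1, 0.4, 4.2]
finger_gap: 0.0386
grip_force: 25.0
```

Emit:
drive_tool(
  commands=[
    [[0,0,-1],[0,0,0],1],
    [[0,0,-3],[0,0,0],1],
    [[0,0,-4],[0,0,0],1],
    [[0,0,-4],[0,0,0],1],
    [[0,0,-3],[0,0,0],1],
  ],
)

```text
clock: 35.15
position: [0.452, 0.179, 0.1603]
tcp_rot: [-0.0, 0.999, -0.039, 0.002]
contact_force: [1.7, -0.2, -0.4]
finger_gap: 0.0387
grip_force: 25.3
```

Emit:
drive_tool(
  commands=[
    [[1.9,4.3,0],[0,0,0],1],
    [[1.9,4.3,0],[0,0,0],1],
    [[1.9,4.3,0],[0,0,0],1],
    [[1.9,4.3,0],[0,0,0],1],
    [[1.9,4.3,0],[0,0,0],1],
  ],
)

```text
clock: 35.65
position: [0.5294, -0.0446, 0.1578]
tcp_rot: [-0.0, 0.999, -0.039, 0.0]
contact_force: [0.3, 0.6, 0.5]
finger_gap: 0.0388
grip_force: 25.4
```

Emit:
drive_tool(
  commands=[
    [[1.9,4.3,0],[0,0,0],1],
    [[1.9,4.3,0],[0,0,0],1],
    [[1.9,4.3,0],[0,0,0],1],
    [[1.9,4.3,0],[0,0,0],1],
    [[1.9,4.4,0],[0,0,0],1],
  ],
)

```text
clock: 36.15
position: [0.6072, -0.2673, 0.1575]
tcp_rot: [-0.0, 0.999, -0.039, -0.0]
contact_force: [1.2, 0.9, -0.3]
finger_gap: 0.0385
grip_force: 25.4
```

Emit:
drive_tool(
  commands=[
    [[0,0,0],[0,0,0],1],
    [[0,0,0],[0,0,0],1],
    [[0,0,0],[0,0,0],1],
    [[0,0,0],[0,0,0],1],
    [[0,0,0],[0,0,0],1],
  ],
)

```text
clock: 36.65
position: [0.607, -0.2642, 0.1576]
tcp_rot: [-0.0, 0.999, -0.038, -0.0]
contact_force: [0.2, -0.7, -0.3]
finger_gap: 0.0393
grip_force: 25.4
```

```bash
python3 go.py .608 -.2665 .0107
```

```text
[ 0.60695299 -0.26415803  0.15757455] tool cm to target [ 0.12  0.23 14.69] 0.03928254298692106 25.40704607963562
```

Emit:
drive_tool(
  commands=[
    [[0.1,0.2,3],[0,0,0],1],
    [[0,0,4],[0,0,0],1],
    [[0,0,3],[0,0,0],1],
    [[0,0,2],[0,0,0],1],
    [[0,0,0.5],[0,0,0],1],
  ],
)

```text
clock: 37.15
position: [0.6055, -0.2653, 0.029]
tcp_rot: [-0.002, 0.999, -0.038, -0.003]
contact_force: [-0.4, 0.9, 0.3]
finger_gap: 0.0389
grip_force: 25.4
```

Emit:
drive_tool(
  commands=[
    [[0,0,0.6],[0,0,0],1],
    [[0,0,0.5],[0,0,0],1],
    [[0,0,0.3],[0,0,0],1],
    [[0,0,0.2],[0,0,0],1],
    [[0,0,0],[0,0,0],1],
  ],
)

```text
clock: 37.65
position: [0.6081, -0.2679, 0.0167]
tcp_rot: [0.0, 0.999, -0.039, 0.0]
contact_force: [-0.3, -0.0, -0.0]
finger_gap: 0.0388
grip_force: 25.4
```

Emit:
drive_tool(
  commands=[
    [[0,0,0.2],[0,0,0],1],
    [[0,0,0.2],[0,0,0],1],
    [[0,0,0],[0,0,0],1],
    [[0,0,0],[0,0,0],1],
    [[0,0,0],[0,0,0],1],
  ],
)

```text
clock: 38.15
position: [0.6079, -0.2677, 0.0123]
tcp_rot: [0.0, 0.999, -0.039, 0.0]
contact_force: [-0.0, 0.0, 0.1]
finger_gap: 0.0385
grip_force: 25.4
```

Emit:
drive_tool(
  commands=[
    [[0,0,0.2],[0,0,0],1],
    [[0,0,0],[0,0,0],1],
    [[0,0,0],[0,0,0],1],
    [[0,0,0],[0,0,0],1],
    [[0,0,0],[0,0,0],1],
  ],
)

```text
clock: 38.65
position: [0.6083, -0.2679, 0.0108]
tcp_rot: [0.0, 0.999, -0.039, 0.0]
contact_force: [0.1, -0.2, 3.9]
finger_gap: 0.0386
grip_force: 25.7
```

Emit:
drive_tool(
  commands=[
    [[0,0,0],[0,0,0],0.05],
    [[0,0,0],[0,0,0],-0.15],
    [[0,0,0],[0,0,0],-0.15],
    [[0,0,0],[0,0,0],-0.15],
    [[0,0,-1],[0,0,0],-0.15],
  ],
)

```text
clock: 39.15
position: [0.6063, -0.2668, 0.0186]
tcp_rot: [-0.001, 0.999, -0.039, -0.002]
contact_force: [0.1, -0.5, -0.0]
finger_gap: 0.0488
grip_force: 0.0
```

Emit:
drive_tool(
  commands=[
    [[0,0,-3],[0,0,0],-0.15],
    [[0,0,-4],[0,0,0],-0.15],
    [[0,0,-4],[0,0,0],-0.15],
    [[0,0,-4],[0,0,0],-0.15],
    [[0,0,-2],[0,0,0],-0.15],
  ],
)

```text
clock: 39.65
position: [0.6099, -0.2689, 0.1965]
tcp_rot: [0.002, 0.999, -0.039, 0.004]
contact_force: [0.7, 0.3, 0.0]
finger_gap: 0.0491
grip_force: 0.0
```

Emit:
drive_tool(
  commands=[
    [[-4,-1,0],[0,0,0],-0.15],
    [[-4,-1,0],[0,0,0],-0.15],
    [[-4,-1,0],[0,0,0],-0.15],
    [[-3,-1,0],[0,0,0],-0.15],
    [[0,0,0],[0,0,0],-0.15],
  ],
)

```text
clock: 40.15
position: [0.4577, -0.2139, 0.1899]
tcp_rot: [-0.001, 0.999, -0.039, -0.002]
contact_force: [0.2, 0.0, -0.5]
finger_gap: 0.0493
grip_force: 0.0
```

Emit:
drive_tool(
  commands=[
    [[0,0,0],[0,0,0],-0.15],
    [[0,0,0],[0,0,0],-0.15],
    [[0,0,0],[0,0,0],-0.15],
    [[0,0,0],[0,0,0],-0.15],
    [[0,0,0],[0,0,0],-0.15],
  ],
)

```text
clock: 40.65
position: [0.462, -0.2164, 0.1902]
tcp_rot: [-0.0, 0.999, -0.039, -0.0]
contact_force: [0.2, -0.7, -0.6]
finger_gap: 0.0491
grip_force: 0.0
```

```bash
python3 - <<'E'
from h import *
a=snapshot("scene")
cv2.imwrite("pics/end.png",cv2.resize(a["image"][130:300,130:530],(800,340),interpolation=3)[:,:,::-1])
E
```

```text
(no output)
```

View pics/end.png

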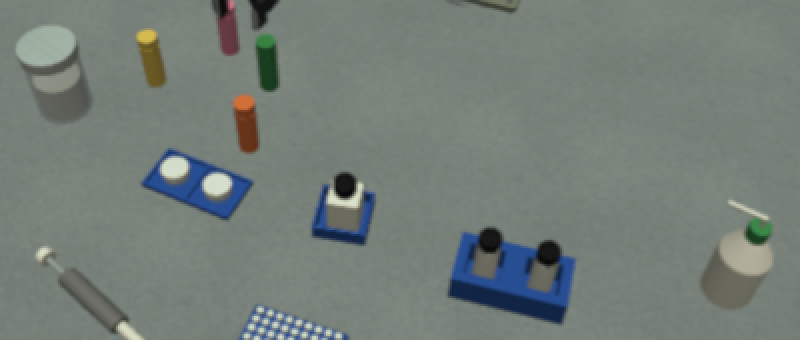

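All five items are in their places, and the jar, wash bottle and look-alikes haven't moved.

```bash
python3 -c "
from workcell import job
print(job.job_done())"
```

```text
the job is handed in; nothing more can be done
None
```

I handed the job in at about 41 s of the 128 s limit, with no verdict returned; the last picture showed both tubes upright in the rack, both dishes flat in the tray (one per bay), the bottle upright in the caddy, and the jar and wash bottle apparently where they started.

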